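# Check the charge of one battery pack

## Task

Check the charge of the battery pack with the yellow tape: with closed fingertips press its white gauge button in gently, keep it in for about a second, then let it spring back and withdraw well clear of the pack. Do not pick up, push along or tip the pack, and do not touch the other packs, the tub or the wrench.

Things in the scene. Friction and masses are not known exactly. Their poses are not given: they have to be found in the camera images.
- pack_yellow: battery pack, 115 x 68 x 58 mm, about 0.6 kg, standing loose on the bench: black with a red band round its sides, a band of yellow tape round one half. Origin: centre of its underside; z up; +x along its length towards the taped end, so the gauge button lies on the -x half. This is the pack to check.
- gauge_yellow_top (a point): centre of the top face of the yellow-taped pack's gauge button: a round white button 22 mm across that stands 9 mm proud of the pack's top face, 28 mm from the pack's centre along its length (pack -x), 67 mm above the bench when not pressed. Four small green bars lie beside it on the same face.
- gauge_yellow (a joint): travel of the yellow-taped pack's gauge button, in m: 0 is out, 0.005 is fully in; it moves straight down, springs back by itself, takes about 1.5 N to start and 5 N to push fully in. Beyond 0.003 the gauge is on.
- pack_blue: battery pack, 115 x 68 x 58 mm, about 0.6 kg, standing loose on the bench: black with a red band round its sides, a band of blue tape round one half. Origin: centre of its underside; z up; +x along its length towards the taped end, so the gauge button lies on the -x half. To be left alone.
- gauge_blue (a joint): travel of the blue-taped pack's gauge button, in m: 0 is out, 0.005 is fully in; it moves straight down, springs back by itself, takes about 1.5 N to start and 5 N to push fully in. Its button sits as on the yellow-taped pack, and is to be left alone.
- pack_green: battery pack, 115 x 68 x 58 mm, about 0.6 kg, standing loose on the bench: black with a red band round its sides, a band of green tape round one half. Origin: centre of its underside; z up; +x along its length towards the taped end, so the gauge button lies on the -x half. To be left alone.
- gauge_green (a joint): travel of the green-taped pack's gauge button, in m: 0 is out, 0.005 is fully in; it moves straight down, springs back by itself, takes about 1.5 N to start and 5 N to push fully in. Its button sits as on the yellow-taped pack, and is to be left alone.
- tub: closed teal tub with a white lid, 92 mm across, 72 mm high, 0.4 kg, loose, beyond the packs; origin at the centre of its underside. To be left alone.
- wrench: steel wrench 180 mm long lying flat on the bench to the left of the packs, less than 30 mm high; its length is its x axis, origin under its middle. To be left alone.

How it is judged:
By the outcome, as a careful person would: the job done as asked, in the order asked, and still so for the second after the job is handed in, with the robot touching nothing.
It also fails if it takes over 35 s, if anything falls off the work surface, if the arm or the gripper's body presses on something with over 40 N, if the wrist force passes 120 N, or if a joint passes its speed limit or range.

## Robot

A 6-joint arm with a two-finger parallel gripper is mounted at the origin on the work surface. World frame = base frame: x ahead of the robot, y to its left, z up, the work surface at z = 0. Lengths are in m, angles in rad, forces in N, time in s.
With the tool pointing down it reaches from about 0.25 to 0.725 m from the base axis. Payload 4 kg.
Tool frame: the origin (TCP) lies on the centre line of the jaws, within the pads' length; the fingertips stand ahead of it and the grasp point (between the pads) lies 11 mm behind it (bot.tip_extent is the z of the fingertips in the tool frame, in m); z points along the fingers, y is the direction in which the jaws open and shut (so a half turn about z gives the same grasp; the last joint's range is limited). The gripper opens to 85 mm and grips with 20 to 120 N. Pads are 22 mm wide; open, the fingers measure 114 mm over their backs; the gripper's body (76 mm by 85 mm) begins 54 mm behind the grasp point. The pads swing forward as they close: fully open they stand 13 mm farther back than shut.
Start: joints at [1.273, 0.241, 0.005, 1.335, 0, 1.571], TCP at [0.147, 0.478, 0.239] pointing down, gripper open.
Joint ranges: [-2.72, 2.72], [-1.05, 1.87], [-1.09, 1.28], [-1.99, 2.15], [-1.42, 1.44], [-3.14, 3.14]. Speed limits (rad/s): [2.79, 2.79, 3.14, 3.14, 3.14, 3.14].

## Interface

Orientations are given as a unit quaternion [x, y, z, w].
In Python, from workcell import bot gives the robot as it stands.
- The arm moves only by the shell command python3 -m jog 'ROWS'. ROWS is JSON, a list that holds one entry, the list of rows, each a list of 7 numbers: the shift along the world's x, y, z in m, then the turn, a rotation vector about the world's x, y, z in degrees, then the closure in counts, from 0 (fully open) to 255 (shut). In form: [[[tx, ty, tz, ax, ay, az, fingers], ...]]. A call has 1 to 10 rows; each row is the pose to reach, as a shift and turn from the pose commanded when the call began; what a row does not reach only later rows make up. A row lasts 1/12 s, in which the tool goes at most 41.7 mm and 7.16 degrees, less where a joint would pass 70% of its speed; a pose out of reach is approached as far as the arm can. A call with a gripper value outside its range is refused whole. The fingers move at their own pace and stop on an object; the grip force is fixed at half the most. Time passes only in rows, so rows that repeat a pose let the fingers close. It gives the time, the measured TCP pose, the force and the opening at its end, in the units of the state.
- bot.get_obs(): the state, without advancing time (a new reading comes with each control period).
- bot.camera(name): name is "scene" or "top" or "wrist"; returns the picture (384x512x3 uint8, blue, green, red); there is no depth.
- bot.camera_model(name): a dict with "K" (3x3 intrinsics, pixels), "T" (4x4, takes a point from camera to world coordinates). Camera axes: x right, y down, z forward; pixel columns grow to the right and rows downward; lengths in m; the calibration is good to about 2 mm. A picture is of the moment at which its call begins: read the wrist's pose just before it. camera_model takes no time and is no camera call; for the wrist camera it gives the pose at the moment of the call.
- bot.job_done(): hands the job in, once; it reports no verdict.
The state is a dict: "clock": time; "joint_pos": joint angles; "joint_vel": joint speeds; "tau": joint torques, N m; "eef_pos": TCP position; "tool_rot": TCP orientation; "ft_force": force on the tool from outside, world axes, zero at the start; "ft_torque": the same for the moment, N m; "grip_width": finger opening in m.
Only numpy, scipy, OpenCV 4.12 (cv2) and the standard library are available. Lean on these libraries where they do the work, as an engineer would, in place of code of your own. Each camera call takes 0.05 s, during which the arm holds its last target. There are 200 camera calls.

## Working session

There is one attempt and no reset: what is moved stays moved. The work goes in short steps, Python scripts to look and compute and a shell command to move; the robot and the scene stay as the last step left them, time stands still between calls to the robot, and variables do not carry over. Pictures are saved under pics/ and viewed, about 8 in all and at most 12, crops included, and the job is handed in when it is done.

```bash
mkdir -p pics
python3 - <<'E'
from workcell import bot
import cv2
for n in ("scene","top"): cv2.imwrite(f"pics/{n}0.png",bot.camera(n))
o=bot.get_obs();print(o["clock"],o["eef_pos"],o["tool_rot"],o["ft_force"],o["grip_width"],bot.tip_extent)
E
```

```text
0.1 [0.14655799 0.47744833 0.23850461] [ 1.48354982e-01  9.88933709e-01 -9.47636267e-04 -1.44827062e-04] [-1.47881001  0.14258414  0.70132334] 0.08554558950908285 0.008
```

View pics/top0.png

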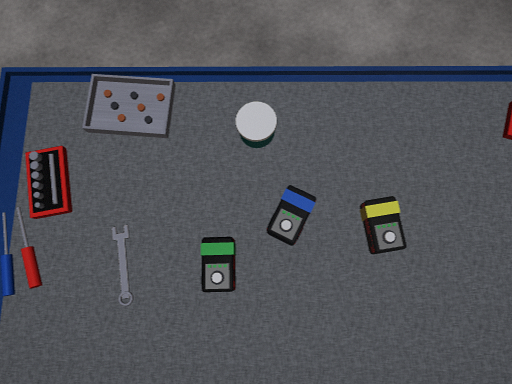

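View pics/scene0.png

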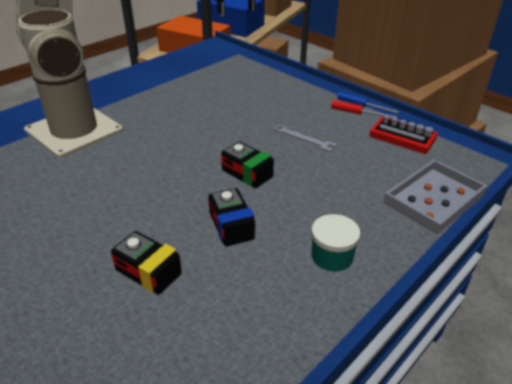

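Yellow pack: button at about (390,237) in the top view and (133,243) in the scene view, with the tape away from the robot.

```bash
cat > h.py <<'E'
import numpy as np
from workcell import bot
def ray(n,u,v,z,m=None):
    m=m or bot.camera_model(n); K=np.array(m["K"]);T=np.array(m["T"])
    d=T[:3,:3]@np.linalg.solve(K,[u,v,1]); return T[:3,3]+d*(z-T[2,3])/d[2]
E
python3 - <<'E'
from h import *
print(ray("top",390,237,.067),ray("scene",133,243,.067))
for p in [(382,209)]: print("tape",ray("top",*p,.058))
for p in [(286,225),(217,277)]: print("other",ray("top",*p,.067))
print("wrench",ray("top",120,230,0.02),ray("top",125,300,0.02))
print("Twrist",np.array(bot.camera_model("wrist")["T"]).round(3), "top cam",bot.camera_model("top")["T"])
E
```

```text
[ 0.535598   -0.17507691  0.067     ] [ 0.54159166 -0.17303809  0.067     ]
tape [ 0.59597764 -0.16369156  0.058     ]
other [0.55803923 0.04130493 0.067     ]
other [0.4478347  0.18411534 0.067     ]
wrench [0.54766202 0.41410294 0.02      ] [0.39473032 0.39029987 0.02      ]
Twrist [[ 0.293  0.903  0.315  0.066]
 [ 0.956 -0.276 -0.098  0.503]
 [-0.001  0.33  -0.944  0.373]
 [ 0.     0.     0.     1.   ]] top cam [[ 0.01667394 -0.98070207  0.19479588  0.45650609]
 [-0.99920446 -0.00928479  0.03878454  0.07441498]
 [-0.03622744 -0.1952876  -0.98007669  0.91705804]
 [ 0.          0.          0.          1.        ]]
```

```bash
python3 -m jog '[[[0.01,-0.017,0,0,0,0,255],[0.03,-0.05,0,0,0,0,255],[0.05,-0.083,0,0,0,0,255],[0.07,-0.117,0,0,0,0,255],[0.09,-0.15,0,0,0,0,255],[0.11,-0.183,0,0,0,0,255],[0.13,-0.217,0,0,0,0,255],[0.15,-0.25,0,0,0,0,255],[0.17,-0.283,0,0,0,0,255],[0.19,-0.317,0,0,0,0,255]]]' && python3 -m jog '[[[0.02,-0.033,0,0,0,0,255],[0.04,-0.067,0,0,0,0,255],[0.06,-0.1,0,0,0,0,255],[0.08,-0.133,0,0,0,0,255],[0.10,-0.167,0,0,0,0,255],[0.12,-0.20,-0.01,0,0,0,255],[0.14,-0.233,-0.02,0,0,0,255],[0.16,-0.267,-0.03,0,0,0,255],[0.18,-0.30,-0.05,0,0,0,255],[0.2,-0.334,-0.07,0,0,0,255]]]' && python3 -m jog '[[[0,0,0,0,0,0,255],[0,0,0,0,0,0,255]]]'
python3 - <<'E'
from h import *; import cv2,json
m=bot.camera_model("wrist"); im=bot.camera("wrist"); cv2.imwrite("pics/w1.png",im)
json.dump({k:np.array(m[k]).tolist() for k in("K","T")},open("w1.json","w"))
o=bot.get_obs();print(o["clock"],o["eef_pos"],o["tool_rot"],o["joint_pos"],o["ft_force"],o["grip_width"],bot.tip_extent)
E
```

```text
clock: 0.93
eef_pos: [0.337, 0.1592, 0.2392]
tool_rot: [0.148, 0.989, 0.0, -0.0]
ft_force: [1.6, 0.7, -0.4]
grip_width: 0.0001
clock: 1.77
eef_pos: [0.5356, -0.1717, 0.1705]
tool_rot: [0.149, 0.989, 0.0, 0.0]
ft_force: [0.4, 0.8, -0.3]
grip_width: 0.0002
clock: 1.93
eef_pos: [0.5335, -0.1709, 0.168]
tool_rot: [0.15, 0.989, 0.001, -0.003]
ft_force: [-0.7, -0.6, 0.3]
grip_width: -0.0001
1.9833 [ 0.53379422 -0.16981534  0.16964708] [ 1.49010069e-01  9.88833716e-01  5.00309766e-04 -1.90576624e-03] [-3.08208274e-01  3.99665471e-01  4.45737241e-02  1.21962633e+00
  3.85922073e-04 -9.07426672e-03] [ 0.14015591 -0.42084019  0.43047839] -5.2925704462376534e-05 0.008
```

View pics/w1.png

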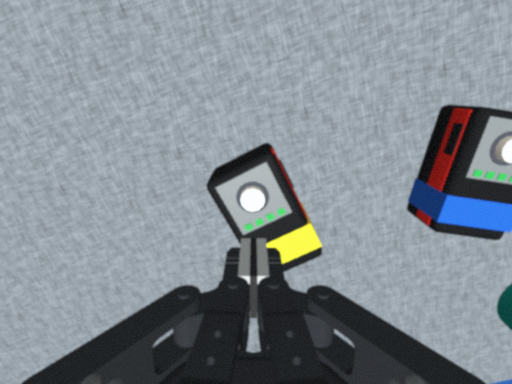

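Wrist view: white button face centred near (252,199), closed fingertips ending at about (254,240).

Run:
```python
from h import *; import cv2,json
m=json.load(open("w1.json"))
im=cv2.imread("pics/w1.png"); c=im[160:260,200:310]
w=(im.min(2)>225)[170:225,225:280]; ys,xs=np.nonzero(w); print(xs.mean()+225,ys.mean()+170,xs.min()+225,xs.max()+225,ys.min()+170,ys.max()+170)
print(ray("",252,199,.067,m)); 
T=np.array(m["T"]);K=np.array(m["K"])
for z in (.008,0): 
  p=np.array([.5338,-.1698,.1696-z]); q=K@(T[:3,:3].T@(p-T[:3,3])); print(q[:2]/q[2])
cv2.imwrite("pics/c1.png",cv2.resize(c,None,fx=6,fy=6,interpolation=cv2.INTER_CUBIC))
```

```text
252.1611374407583 199.51895734597156 241 264 189 210
[ 0.53661975 -0.17217153  0.067     ]
[254.12760637 253.06194224]
[254.19020756 261.04399118]
```

View pics/c1.png

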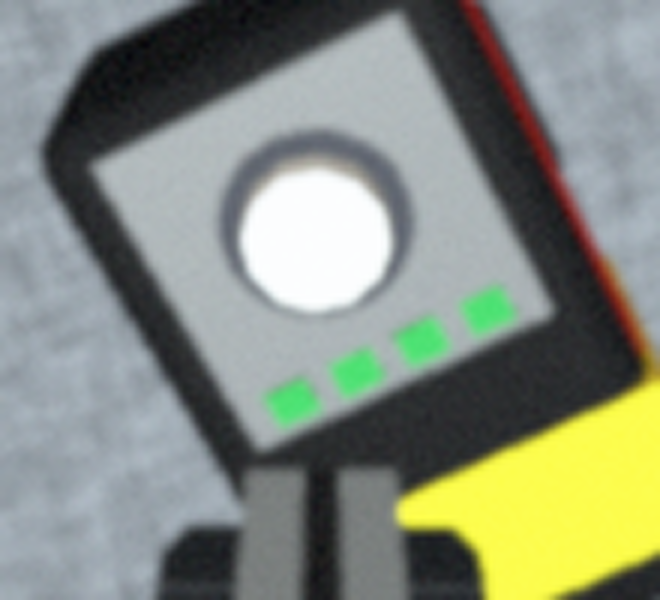

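```bash
python3 -m jog '[[[0.001,-0.001,-0.015,0,0,0,255],[0.001,-0.001,-0.04,0,0,0,255],[0.001,-0.001,-0.06,0,0,0,255],[0.001,-0.001,-0.075,0,0,0,255],[0.001,-0.001,-0.082,0,0,0,255],[0.001,-0.001,-0.085,0,0,0,255],[0.001,-0.001,-0.085,0,0,0,255],[0.001,-0.001,-0.085,0,0,0,255]]]'
python3 - <<'E'
from h import *; import cv2
R=[];F=[]
for i in range(6):
  im=bot.camera("wrist" if i<1 else "scene"); o=bot.get_obs(); R.append(o["eef_pos"]);F.append(o["ft_force"])
  if i==0: cv2.imwrite("pics/w2.png",cv2.resize(im[130:290,150:360],None,fx=3.5,fy=3.5))
print(o["clock"],np.mean(R,0),np.std(R,0),np.mean(F,0),np.std(F,0))
E
```

```text
clock: 2.65
eef_pos: [0.5365, -0.1704, 0.0878]
tool_rot: [0.148, 0.989, -0.0, 0.001]
ft_force: [0.1, -0.1, 0.6]
grip_width: -0.0002
2.95 [ 0.53648517 -0.17077868  0.08749546] [2.18353832e-04 8.79707255e-05 3.68430326e-04] [ 0.0575171   0.3792626  -0.31551181] [0.67610744 0.47623816 0.32444652]
```

View pics/w2.png

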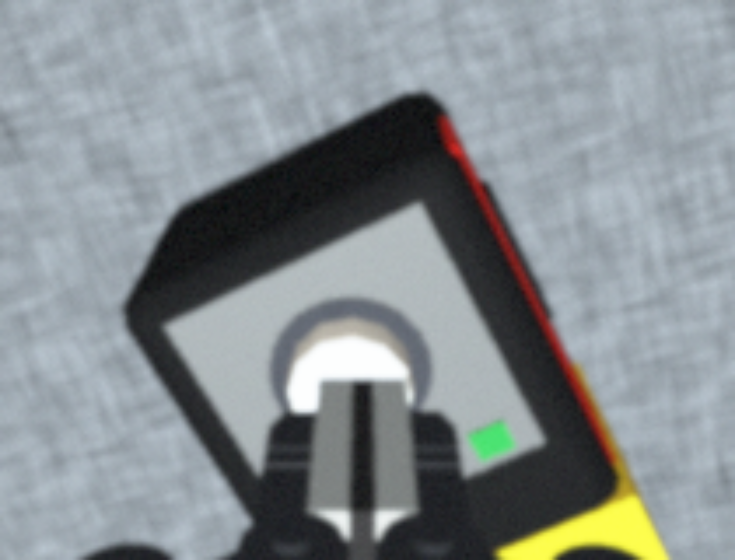

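Tip is about 2 mm to the +y side of the button; correct and go down to near contact, checking force.

```bash
python3 -m jog '[[[-0.001,-0.001,0,0,0,0,255],[-0.002,-0.002,-0.004,0,0,0,255],[-0.002,-0.002,-0.008,0,0,0,255],[-0.002,-0.002,-0.010,0,0,0,255],[-0.002,-0.002,-0.011,0,0,0,255],[-0.002,-0.002,-0.011,0,0,0,255]]]'
python3 - <<'E'
from h import *; import cv2
R=[];F=[]
for i in range(5):
  im=bot.camera("wrist"); o=bot.get_obs(); R.append(o["eef_pos"]);F.append(o["ft_force"])
cv2.imwrite("pics/w3.png",cv2.resize(im[130:290,150:360],None,fx=3.5,fy=3.5))
print(o["clock"],np.mean(R,0),np.mean(F,0))
E
```

```text
clock: 3.45
eef_pos: [0.5332, -0.1726, 0.0748]
tool_rot: [0.148, 0.989, -0.0, -0.001]
ft_force: [-1.2, 1.0, 2.5]
grip_width: -0.0003
3.7 [ 0.53372795 -0.17263583  0.07522949] [-0.17057474  0.14564368  0.06114636]
```

View pics/w3.png

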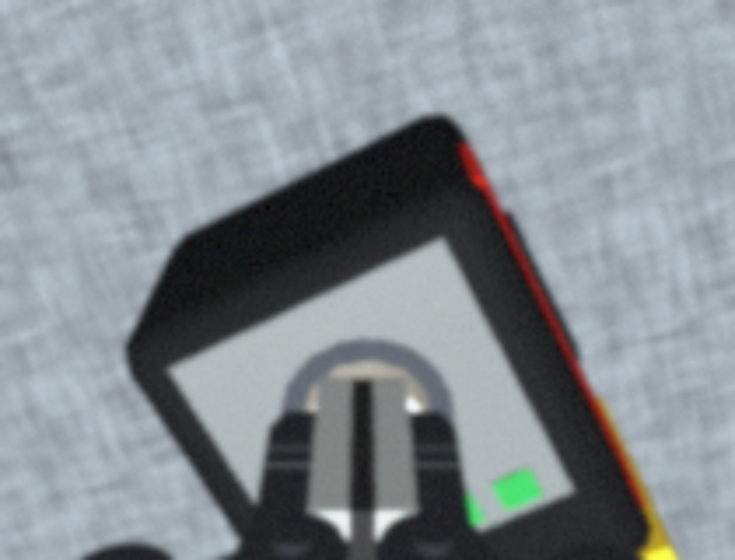

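Centred over the button, on the verge of contact. Press.

```bash
python3 -m jog '[[[0,0,-0.0015,0,0,0,255],[0,0,-0.003,0,0,0,255],[0,0,-0.004,0,0,0,255],[0,0,-0.0045,0,0,0,255],[0,0,-0.0045,0,0,0,255],[0,0,-0.0045,0,0,0,255]]]'
python3 - <<'E'
from h import *; import cv2
R=[];F=[]
for i in range(3):
  im=bot.camera("wrist"); o=bot.get_obs(); R.append(o["eef_pos"]);F.append(o["ft_force"])
cv2.imwrite("pics/w4.png",cv2.resize(im[130:290,150:360],None,fx=3.5,fy=3.5))
print(o["clock"],np.mean(R,0),np.array(F).round(2))
E
```

```text
clock: 4.2
eef_pos: [0.5341, -0.1727, 0.0712]
tool_rot: [0.148, 0.989, 0.0, 0.0]
ft_force: [-0.7, -0.5, 4.7]
grip_width: 0.0002
4.35 [ 0.53409959 -0.1726935   0.07110433] [[ 0.52  0.95  5.06]
 [-0.47  0.15  3.87]
 [ 0.27 -0.46  4.19]]
```

View pics/w4.png

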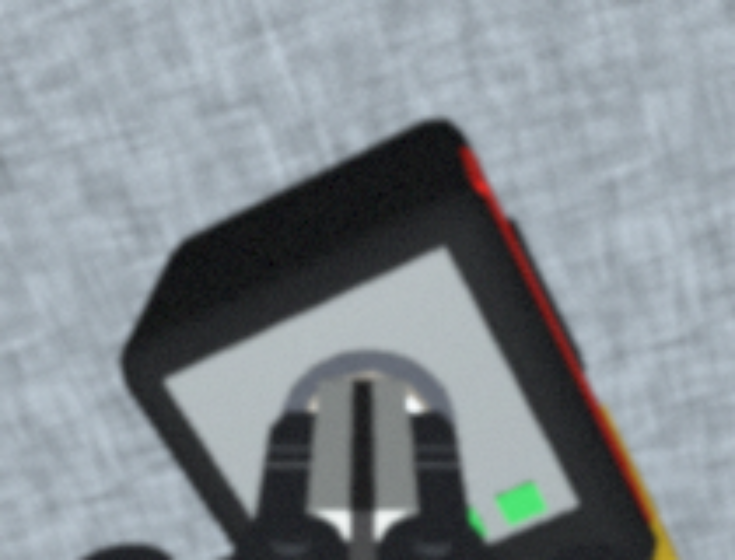

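Force ≈4.4 N, about 4.1 mm in. Hold on slightly deeper, then retract straight up.

```bash
python3 -m jog '[[[0,0,-0.0004,0,0,0,255],[0,0,-0.0004,0,0,0,255],[0,0,-0.0004,0,0,0,255],[0,0,-0.0004,0,0,0,255],[0,0,-0.0004,0,0,0,255],[0,0,-0.0004,0,0,0,255],[0,0,-0.0004,0,0,0,255]]]' && python3 -m jog '[[[0,0,0.003,0,0,0,255],[0,0,0.008,0,0,0,255],[0,0,0.02,0,0,0,255],[0,0,0.045,0,0,0,255],[0,0,0.08,0,0,0,255],[-0.02,0,0.11,0,0,0,255],[-0.05,0,0.14,0,0,0,255],[-0.07,0,0.15,0,0,0,255],[-0.08,0,0.155,0,0,0,255],[-0.08,0,0.155,0,0,0,255]]]'
python3 - <<'E'
from h import *; import cv2
a=bot.camera("top"); b=bot.camera("wrist"); o=bot.get_obs()
cv2.imwrite("pics/e.png",np.hstack([cv2.resize(a[170:310,180:420],(400,233)),cv2.resize(b,(400,300))[:233]]))
d=cv2.absdiff(a,cv2.imread("pics/top0.png")).max(2)
ys,xs=np.nonzero(d>40); print(len(xs),xs.min() if len(xs) else 0,xs.max() if len(xs) else 0,ys.min() if len(xs) else 0,ys.max() if len(xs) else 0)
print(o["clock"],o["eef_pos"],o["ft_force"])
E
```

```text
clock: 4.93
eef_pos: [0.5341, -0.1727, 0.0705]
tool_rot: [0.148, 0.989, -0.0, 0.0]
ft_force: [1.2, 0.0, 4.3]
grip_width: 0.0003
clock: 5.77
eef_pos: [0.4519, -0.1727, 0.2263]
tool_rot: [0.149, 0.989, -0.0, -0.0]
ft_force: [0.1, -0.0, 0.6]
grip_width: 0.0002
4291 397 511 226 325
5.8667 [ 0.45345734 -0.17258782  0.22440334] [-0.5694833  -0.27693665  0.35116375]
```

View pics/e.png

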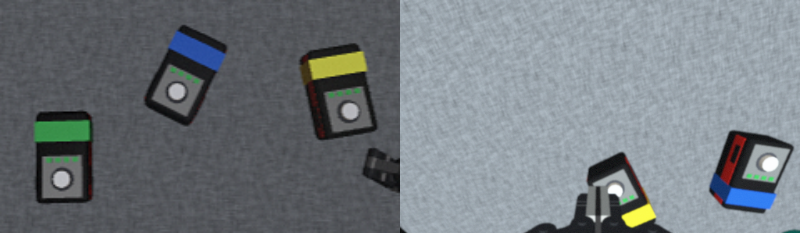

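The pack hasn't moved: the only image differences are where the gripper is now in view. The tool is clear of it and free of force.

```bash
python3 -c "
from workcell import bot
print(bot.job_done())"
```

```text
the job is handed in; nothing more can be done
None
```

I pressed the yellow-taped pack's gauge button with closed fingertips, held it in for about a second, let it spring back and withdrew. I handed the job in at about 5.9 s on the clock.

- **Press:** the wrist force was about 4–5 N. From the force and the tool height, the button was about 4–4.5 mm in, past the 3 mm point where the gauge comes on. I had no direct reading of the button's travel, and I didn't check the green bars for the gauge coming on.
- **Withdrawal:** the tool went straight up about 0.1 m, then back towards the robot. It finished about 0.15 m above the pressing height, and the remaining force was sensor noise.
- **Scene:** comparing the top view before and after, the only change was the gripper coming into view. The three packs, the tub and the wrench show no movement, and the button looks out again.

No checks failed. The first position estimates differed by a few millimetres between cameras, and a 2 mm correction from the close wrist view settled it.

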